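# Open the offcut bin with the drooping bolt and hold its gate ajar

## Task

Open the gate of the wooden offcut bin on the saw table: its loose barrel bolt droops and its toe is caught behind the bent lip of the keeper, so lift the bolt by its upright knob while pulling it back, away from the keeper, until it is clear, without forcing it against the keeper. Then swing the sprung gate towards you until its free edge stands about a hand's breadth (10 cm) open, and finish while still holding it there at rest in the fingers, the bolt still drawn back: it swings shut if let go. Leave the tools, tin, glue, tape and offcuts around it where they are.

Things in the scene. Friction and masses are not known exactly. Their poses are not given: they have to be found in the camera images.
- bin: Open-topped plywood offcut bin, fixed to the table, 245 mm deep, 375 mm wide, walls 170 mm high. Origin on the table under its centre; x points from the gate to the bin's back, y along the gate from its hinge to its free edge, z up (directions of bin). The gate closes its near side; the shut gate's mid-plane is x = -120 mm. On the latch side (+y) stands a wooden post 45 x 62 mm, 150 mm high, that carries the keeper.
- gate (a joint): Opening angle of the gate (rad), 0 shut, positive towards the robot (anticlockwise from above), up to 1.2. The gate is a wooden frame 280 mm wide from hinge line to free edge, 22 mm thick, its top 150 mm above the table. A spring closes it: 0.5 N m when shut, 1.1 N m at 0.35 rad. The bolt and its barrel are carried on the gate's top.
- gate_hinge (a point): Fixed point on the gate's vertical hinge line, 150 mm above the table, at (-120, -170, 150) mm in the bin's frame. Axes as bin.
- gate_edge (a point): Top of the gate's free (latch) edge, 280 mm from the hinge line, moves with the gate.
- barrel (a joint): Tilt of the barrel, with the bolt in it, about its one remaining screw: a horizontal pivot across the gate (along the gate's x), 110 mm from the hinge line and 192 mm above the table. 0 = sagging by its own weight (free end 0.10 rad below level), grows as the bolt is lifted, stop at 0.14 rad. From 0.06 rad up the toe passes over the lip; it falls back when let go (lifting at the knob takes 2 to 3 N).
- bolt (a joint): How far the bolt is drawn back (m) along the barrel, towards the gate's hinge: starts near 0 with the toe behind the lip, stop at 0.045. The toe is clear of the whole keeper from 0.020 on. Sliding friction about 1.5 N; it stays where it is left.
- knob (a point): Centre of the bolt's upright knob, a steel cylinder 22 mm across and 24 mm high on a 12 mm post, 46 mm above the bolt's axis (12 mm rod) and 130 mm along it from the barrel's pivot when the bolt is fully in; its z is the knob's upward axis, its y points along the bolt to the toe, its x through the gate's thickness. About 220 mm above the table at the start, free on all sides; the barrel tube (20 mm across) ends 57 mm from the knob's axis towards the hinge.
- toe (a point): Underside of the bolt's turned-down toe, at its far end, 12 x 10 mm, 10 mm below the rod, 60 mm farther along the bolt than the knob.
- keeper_lip (a point): Top of the keeper's bent-up lip, 28 mm long across the bolt, 3 mm thick, 166 mm above the table; behind it two cheeks 20 mm apart and 195 mm high stand either side of the toe, so the gate cannot swing until the bolt is drawn back. At the start the toe reaches 9 mm below the lip's top.
- offcut_long: Pale wood offcut 45 x 200 x 40 mm lying in the bin, origin under its centre. Bystander.
- offcut_short: Brown wood offcut 70 x 90 x 30 mm lying in the bin, origin under its centre. Bystander.
- glue: White bottle 60 mm across, 150 mm high, standing beside the bin on its hinge side, origin under its centre. Bystander.
- tape: Cardboard ring 80 mm across, 30 mm high, lying flat in the bin, origin under its centre. Bystander.
- hammer: Hammer lying on the table beside the bin's latch side. Bystander.
- screwdriver: Screwdriver lying on the table near the hinge end of the gate, outside its swing. Bystander.
- tin: Steel tin 80 mm across, 90 mm high, standing beside the bin's latch side, origin under its centre. Bystander.

How it is judged:
On the way:
1. the bolt has been lifted over the lip and drawn back clear of the keeper (value of joint bolt above 0.02 m), for 0.1 s.
At the end, for the whole second after the job is handed in: The gate rests ajar with its free edge 60 to 140 mm open (0.21 to 0.52 rad, slower than 0.05 rad/s), the bolt still drawn back at least 18 mm, the gripper's fingers holding the gate or its bolt (more than 1 N) and no loose thing propping the gate, all through the last second (value of joint gate between 0.21 and 0.52 rad and velocity of joint gate between -0.05 and 0.05 rad/s and value of joint bolt above 0.018 m and contact force between the fingers and gate above 1 N and contact force between gate and offcut_long below 0.1 N and contact force between gate and offcut_short below 0.1 N and contact force between gate and glue below 0.1 N and contact force between gate and tape below 0.1 N and contact force between gate and hammer below 0.1 N and contact force between gate and screwdriver below 0.1 N and contact force between gate and tin below 0.1 N); the arm keeps its last pose, push and grip.
It fails at once if a bystander was moved by more than 25 mm (distance of any of offcut_long, offcut_short, glue, tape, hammer, screwdriver, tin from where it was at the start of the episode above 0.025 m).
It fails at once if the bolt was forced hard against the keeper (over 50 N) (contact force between gate and bin above 50 N).
It fails at once if the gate was flung wide open (past 0.9 rad) (value of joint gate above 0.9 rad).
It also fails if it takes over 32 s, if anything falls off the work surface, if the arm or the gripper's body presses on something with over 40 N, if the wrist force passes 120 N, or if a joint passes its speed limit or range.

## Robot

A 6-joint arm with a two-finger parallel gripper is mounted at the origin on the work surface. World frame = base frame: x ahead of the robot, y to its left, z up, the work surface at z = 0. Lengths are in m, angles in rad, forces in N, time in s.
With the tool pointing down it reaches from about 0.275 to 0.725 m from the base axis. Payload 15.9 kg.
Tool frame: the origin (TCP) lies on the mounting face of the last link; the fingertips stand 173 mm ahead of it and the grasp point (between the pads) lies 155 mm ahead of it (arm.finger_overhang is the z of the fingertips in the tool frame, in m); z points along the fingers, y is the line along which they close (so a half turn about z gives the same grasp; the last joint's range is limited). The gripper opens to 85 mm and grips with 20 to 120 N. Pads are 22 mm wide; open, the fingers measure 114 mm over their backs; the gripper's body (76 mm by 85 mm) begins 54 mm behind the grasp point. The pads swing forward as they close: fully open they stand 13 mm farther back than shut.
Start: joints at [-1.254, 0.213, -0.034, 1.323, 0, 1.571], TCP at [0.156, -0.475, 0.405] pointing down, gripper open.
Joint ranges: [-2.98, 2.98], [-0.74, 1.72], [-1.14, 1.35], [-2.1, 2.04], [-1.57, 1.44], [-3.14, 3.14]. Speed limits (rad/s): [1.89, 1.89, 2.39, 2.57, 3.14, 3.14].

## Interface

Orientations are given as a unit quaternion [w, x, y, z].
In Python, from workcell import arm gives the robot as it stands.
- The arm moves only by the shell command python3 -m pendant 'ROWS'. ROWS is JSON, a list of rows, each an object of numbers: "claw": the opening, from 0 (shut) to 1 (fully open); "tx", "ty", "tz": the shift along the tool's x, y, z in m; "rx", "ry", "rz": the turn, a rotation vector about the tool's x, y, z in units of 5 degrees (1.0 is 5 degrees). A call has 1 to 10 rows; each row shifts and turns the commanded pose from where the row before left it, along the tool's axes as they then stand; what a row does not reach is not made up. A row lasts 1/8 s, in which the tool goes at most 62.5 mm and 10.7 degrees, less where a joint would pass 70% of its speed; a pose out of reach is approached as far as the arm can. A call is refused whole if a number of a shift passes 0.0625 or a number of a turn 1, either way. A call with a gripper value outside its range is refused whole. The fingers move at their own pace and stop on an object; the grip force is fixed at half the most. Time passes only in rows, so rows that do not move let the fingers close. It gives the time, the measured TCP pose, the force, the opening and the grip force at its end, in the units of the state.
- arm.sense(): the state, without advancing time (a new reading comes with each control period).
- arm.snapshot(name): name is "scene" or "top" or "wrist"; returns a dict with "image" (480x640x3 uint8, red, green, blue), "depth" (480x640 float32, m along the optical axis (not along the pixel's ray), 0 where there is no reading), "fx", "fy", "cx", "cy" (pixels), "k1" (the pictures are not rectified: a ray, as slopes to the right and down, at radius r is drawn at 1 + k1 r^2 times it, then the intrinsics apply), "rvec" (rotation vector, rad) and "tvec" (3), from world to camera coordinates, as OpenCV has them; the wrist camera has in their place "hand_eye" (4x4, takes a point from camera to tool coordinates, whose origin is the TCP and whose axes are the flange's). Camera axes: x right, y down, z forward; pixel columns grow to the right and rows downward; lengths in m; the calibration is good to about 2 mm. A picture is of the moment at which its call begins: read the wrist's pose just before it.
- arm.close_job(): hands the job in; it is judged then, once.
The state is a dict: "t": time; "q": joint angles; "dq": joint speeds; "tau": joint torques, N m; "position": TCP position; "ee_rot": TCP orientation; "force": force on the tool from outside, world axes, zero at the start; "wrist_torque": the same for the moment, N m; "opening": finger opening in m; "gripper_force": force on a finger pad.
Only numpy, scipy, OpenCV 4.12 (cv2) and the standard library are available. Lean on these libraries where they do the work, as an engineer would, in place of code of your own. Each camera call takes 0.05 s, during which the arm holds its last target. There are 200 camera calls.

## Working session

There is one attempt and no reset: what is moved stays moved. The work goes in short steps, Python scripts to look and compute and a shell command to move; the robot and the scene stay as the last step left them, time stands still between calls to the robot, and variables do not carry over. Pictures are saved under pics/ and viewed, at most 10 in all, crops included, and the job is handed in when it is done.

```bash
mkdir -p pics; cat > h.py <<'E'
import numpy as np, cv2
from workcell import arm
from scipy.spatial.transform import Rotation as R
def pts(s, st=None):
    """world point per pixel (HxWx3), nan where no depth"""
    K=np.array([[s['fx'],0,s['cx']],[0,s['fy'],s['cy']],[0,0,1]])
    v,u=np.mgrid[0:480,0:640]
    n=cv2.undistortPoints(np.stack([u,v],-1).reshape(-1,1,2).astype(np.float32),K,np.array([s['k1'],0,0,0,0])).reshape(480,640,2)
    d=np.where(s['depth']>0,s['depth'],np.nan)
    P=np.dstack([n*d[...,None],d])
    if 'rvec' in s:
        M=cv2.Rodrigues(np.array(s['rvec']))[0]
        return (P-np.array(s['tvec']).ravel())@M
    H=np.array(s['hand_eye']); P=P@H[:3,:3].T+H[:3,3]
    q=st['ee_rot']
    return P@R.from_quat([q[1],q[2],q[3],q[0]]).as_matrix().T+np.array(st['position'])
def snap(name,f=None):
    st=arm.sense(); s=arm.snapshot(name)
    if f: cv2.imwrite('pics/'+f,s['image'][...,::-1])
    return s,pts(s,st)
E
python3 - <<'E'
from h import *
print(arm.sense())
for n in('scene','top'):
    s,P=snap(n,n+'.png'); np.save(n+'.npy',P)
E
```

```text
{'t': 0.0, 'q': array([-1.25399396e+00,  2.13357939e-01, -3.50631722e-02,  1.32347463e+00,
        2.06638272e-05,  1.57079087e+00]), 'dq': array([-0.00104405,  0.00135613,  0.00198955, -0.00118669, -0.00131833,
        0.00189509]), 'tau': array([-3.38834834e-03, -6.86145687e+01,  4.87127173e+01,  1.68409530e-02,
       -1.81083296e-04,  1.29167478e-05]), 'position': array([ 0.15572358, -0.47498299,  0.40421354]), 'ee_rot': array([-5.44456254e-04,  9.87480163e-01,  1.57742275e-01, -7.65067099e-05]), 'force': array([-0.0941059 ,  0.03337054,  0.54372848]), 'wrist_torque': array([ 0.03477549,  0.07194919, -0.03841842]), 'gripper_force': 0.0, 'opening': 0.08532010260704688}
```

View pics/scene.png

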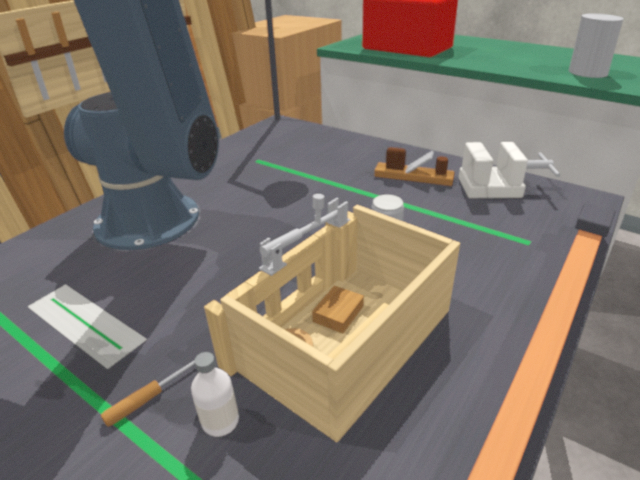

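View pics/top.png

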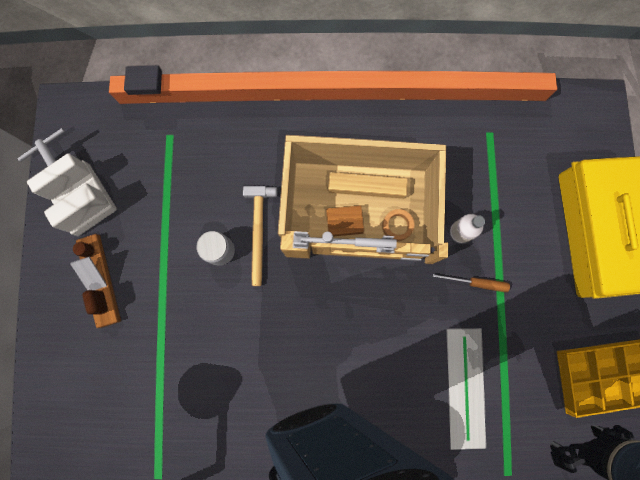

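The scene view shows the bin with its bolt. In the top view the knob is at about (327,237), the barrel runs to (395,243), the keeper is at about (297,241) and the hinge post at (440,251).

```bash
python3 - <<'E'
from h import *
T=np.load('top.npy');S=np.load('scene.npy')
def show(P,u,v): print((u,v),P[v,u].round(3))
for u,v in[(327,237),(345,241),(360,242),(380,243),(393,243),(297,241),(283,235),(440,251),(288,140),(443,149),(284,190),(444,200),(320,251),(400,253),(215,248),(470,228)]: show(T,u,v)
print('scene');
for u,v in[(318,198),(318,208),(300,235),(272,250)]: show(S,u,v)
for P in (T,S):
    m=(P[...,2]>.212)&(P[...,2]<.24)&(P[...,0]>.3)&(P[...,0]<.7)&(abs(P[...,1])<.3)
    p=P[m]; print(len(p),np.median(p,0).round(4),p.min(0).round(3),p.max(0).round(3))
    m=(P[...,2]>.175)&(P[...,2]<.212)&(P[...,0]>.3)&(P[...,0]<.7)&(abs(P[...,1])<.3)
    p=P[m]; print(len(p),p.min(0).round(3),p.max(0).round(3)); c=p[:,:2]-p[:,:2].mean(0); print(np.linalg.svd(c,full_matrices=False)[2][0],p.mean(0))
# bin wall top fit
m=(T[...,2]>.16)&(T[...,2]<.178)&(T[...,0]>.3)&(T[...,0]<.9)&(abs(T[...,1])<.4)
print(cv2.minAreaRect((T[m][:,:2]*1000).astype(np.float32)))
E
```

```text
(327, 237) [0.573 0.02  0.237]
(345, 241) [ 0.572 -0.02   0.187]
(360, 242) [ 0.568 -0.052  0.195]
(380, 243) [ 0.565 -0.095  0.2  ]
(393, 243) [ 0.564 -0.123  0.2  ]
(297, 241) [0.577 0.088 0.156]
(283, 235) [0.592 0.12  0.15 ]
(440, 251) [ 0.553 -0.239  0.148]
(288, 140) [0.814 0.109 0.165]
(443, 149) [ 0.79  -0.252  0.168]
(284, 190) [0.692 0.117 0.172]
(444, 200) [ 0.668 -0.248  0.168]
(320, 251) [0.565 0.037 0.069]
(400, 253) [ 0.552 -0.151  0.124]
(215, 248) [0.572 0.291 0.09 ]
(470, 228) [ 0.612 -0.323  0.115]
scene
(318, 198) [0.58  0.011 0.24 ]
(318, 208) [0.58  0.01  0.219]
(300, 235) [ 0.579 -0.046  0.189]
(272, 250) [ 0.579 -0.124  0.202]
98 [0.5735 0.018  0.2356] [0.564 0.007 0.215] [0.586 0.028 0.239]
756 [ 0.55  -0.234  0.175] [0.67  0.114 0.208]
[0.06987109 0.99755603] [ 0.57066669 -0.03767665  0.19107478]
163 [0.5794 0.0124 0.2308] [0.565 0.006 0.212] [0.587 0.03  0.24 ]
1162 [ 0.548 -0.132  0.175] [0.595 0.095 0.211]
[-0.04623443 -0.99893062] [ 0.57493767 -0.03421646  0.19212887]
((684.3571166992188, -63.489013671875), (375.317626953125, 259.77789306640625), 86.23124694824219)
```

```bash
python3 -m pendant '[{"claw":1,"tx":0.02,"ty":-0.012,"tz":-0.02},{"claw":1,"tx":0.046,"ty":-0.028,"tz":-0.02},{"claw":1,"tx":0.046,"ty":-0.028,"tz":-0.02},{"claw":1,"tx":0.046,"ty":-0.028},{"claw":1,"tx":0.046,"ty":-0.028},{"claw":1,"tx":0.046,"ty":-0.028},{"claw":1,"tx":0.046,"ty":-0.028},{"claw":1,"tx":0.046,"ty":-0.028},{"claw":1,"tx":0.046,"ty":-0.028},{"claw":1,"tx":0.046,"ty":-0.028}]'
python3 -m pendant '[{"claw":1,"rz":-1,"tx":0.03,"ty":-0.02},{"claw":1,"rz":-1},{"claw":1,"rz":-1},{"claw":1,"rz":-1},{"claw":1,"rz":-1},{"claw":1,"rz":-1},{"claw":1,"rz":-1},{"claw":1,"rz":-1},{"claw":1,"rz":-1},{"claw":1,"rz":-1}]'
python3 -m pendant '[{"claw":1,"rz":-1},{"claw":1,"rz":-1},{"claw":1,"rz":-1},{"claw":1,"rz":-0.6},{"claw":1},{"claw":1}]'
python3 - <<'E'
from h import *
s,P=snap('wrist','w1.png'); np.save('w1.npy',P)
print(np.array(s['hand_eye']).round(3))
E
```

```text
[[-0.001 -0.947 -0.322  0.083]
 [ 1.    -0.001 -0.001 -0.   ]
 [ 0.001 -0.322  0.947  0.031]
 [ 0.     0.     0.     1.   ]]invalid input at $[0]: expected keys claw, tx, ty, tz, rx, ry, rz
invalid input at $[0]: expected keys claw, tx, ty, tz, rx, ry, rz
invalid input at $[0]: expected keys claw, tx, ty, tz, rx, ry, rz
```

```bash
python3 -m pendant '[{"claw":1,"tx":0.02,"ty":-0.012,"tz":-0.02,"rx":0,"ry":0,"rz":0},{"claw":1,"tx":0.046,"ty":-0.028,"tz":-0.02,"rx":0,"ry":0,"rz":0},{"claw":1,"tx":0.046,"ty":-0.028,"tz":-0.02,"rx":0,"ry":0,"rz":0},{"claw":1,"tx":0.046,"ty":-0.028,"tz":0,"rx":0,"ry":0,"rz":0},{"claw":1,"tx":0.046,"ty":-0.028,"tz":0,"rx":0,"ry":0,"rz":0},{"claw":1,"tx":0.046,"ty":-0.028,"tz":0,"rx":0,"ry":0,"rz":0},{"claw":1,"tx":0.046,"ty":-0.028,"tz":0,"rx":0,"ry":0,"rz":0},{"claw":1,"tx":0.046,"ty":-0.028,"tz":0,"rx":0,"ry":0,"rz":0},{"claw":1,"tx":0.046,"ty":-0.028,"tz":0,"rx":0,"ry":0,"rz":0},{"claw":1,"tx":0.046,"ty":-0.028,"tz":0,"rx":0,"ry":0,"rz":0}]'
python3 -m pendant '[{"claw":1,"tx":0.046,"ty":-0.028,"tz":0,"rx":0,"ry":0,"rz":-1},{"claw":1,"tx":0,"ty":0,"tz":0,"rx":0,"ry":0,"rz":-1},{"claw":1,"tx":0,"ty":0,"tz":0,"rx":0,"ry":0,"rz":-1},{"claw":1,"tx":0,"ty":0,"tz":0,"rx":0,"ry":0,"rz":-1},{"claw":1,"tx":0,"ty":0,"tz":0,"rx":0,"ry":0,"rz":-1},{"claw":1,"tx":0,"ty":0,"tz":0,"rx":0,"ry":0,"rz":-1},{"claw":1,"tx":0,"ty":0,"tz":0,"rx":0,"ry":0,"rz":-1},{"claw":1,"tx":0,"ty":0,"tz":0,"rx":0,"ry":0,"rz":-1},{"claw":1,"tx":0,"ty":0,"tz":0,"rx":0,"ry":0,"rz":-1},{"claw":1,"tx":0,"ty":0,"tz":0,"rx":0,"ry":0,"rz":-1}]'
python3 -m pendant '[{"claw":1,"tx":0,"ty":0,"tz":0,"rx":0,"ry":0,"rz":-1},{"claw":1,"tx":0,"ty":0,"tz":0,"rx":0,"ry":0,"rz":-1},{"claw":1,"tx":0,"ty":0,"tz":0,"rx":0,"ry":0,"rz":-1},{"claw":1,"tx":0,"ty":0,"tz":0,"rx":0,"ry":0,"rz":-0.6},{"claw":1,"tx":0,"ty":0,"tz":0,"rx":0,"ry":0,"rz":0}]'
python3 - <<'E'
from h import *
s,P=snap('wrist','w1.png'); np.save('w1.npy',P)
st=arm.sense();print(st['t'],st['position'],R.from_quat(st['ee_rot'][[1,2,3,0]]).as_matrix().round(3),st['force'])
E
```

```text
t: 1.4
position: [0.4868, -0.0874, 0.4646]
ee_rot: [0.0, 0.987, 0.158, -0.0]
force: [0.4, 0.8, 0.8]
opening: 0.0855
gripper_force: 0.0
t: 2.65
position: [0.5209, -0.0481, 0.4645]
ee_rot: [-0.0, 0.828, 0.561, -0.0]
force: [0.6, -0.1, -0.3]
opening: 0.0855
gripper_force: 0.0
t: 3.28
position: [0.5209, -0.0481, 0.4645]
ee_rot: [-0.0, 0.731, 0.683, -0.0]
force: [0.3, -0.6, 1.1]
opening: 0.0852
gripper_force: 0.0
3.325 [ 0.52089684 -0.0481321   0.46455044] [[ 0.068  0.998 -0.   ]
 [ 0.998 -0.068 -0.   ]
 [-0.    -0.    -1.   ]] [-0.54504202 -0.84873702  0.53146534]
```

View pics/w1.png

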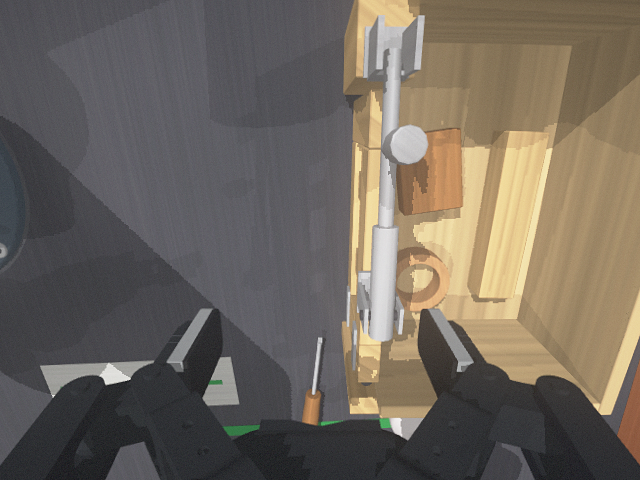

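The wrist view shows the knob's top disc at (408,145), the barrel at (383,280) and the keeper cheeks at (393,45). All are clear of the fingers.

```bash
python3 - <<'E'
from h import *
P=np.load('w1.npy')
v,u=np.mgrid[0:480,0:640]
def sel(z0,z1,u0,u1,v0,v1):
    m=(P[...,2]>z0)&(P[...,2]<z1)&(u>u0)&(u<u1)&(v>v0)&(v<v1); return P[m]
p=sel(.225,.25,370,440,110,180); print('knob',len(p),p.mean(0).round(4),p.min(0).round(4),p.max(0).round(4))
mid=(p.min(0)+p.max(0))/2
p=sel(.165,.215,365,405,65,340); l=cv2.fitLine(p[:,:2].astype(np.float32),cv2.DIST_HUBER,0,.01,.01).ravel(); print('bolt line',l,'x at knob y',l[2]+(mid[1]-l[3])*l[0]/l[1])
print('P tube',P[235,384],P[330,382],'rod',P[180,388],P[215,385],P[75,391])
c=sel(.185,.205,360,430,10,85); print('cheeks',cv2.minAreaRect((c[:,:2]*1000).astype(np.float32)))
st=arm.sense(); Rm=R.from_quat(st['ee_rot'][[1,2,3,0]]).as_matrix()
print('shift tool', Rm.T@(np.array([mid[0],mid[1],.225])-st['position'])-[0,0,.155])
E
```

```text
knob 1329 [0.5734 0.0211 0.2362] [0.5635 0.0094 0.2251] [0.5852 0.0319 0.2395]
bolt line [ 0.05724025  0.99836046  0.5693041  -0.03928687] x at knob y 0.5727402497324785
P tube [ 0.56758074 -0.04452535  0.19416799] [ 0.56395753 -0.11883971  0.20286164] rod [ 0.57174951 -0.00565837  0.18868721] [ 0.56935006 -0.03097504  0.18893373] [0.57595423 0.06325942 0.18022049]
cheeks ((578.2977294921875, 79.95767974853516), (30.680822372436523, 28.96222496032715), 85.21105194091797)
shift tool [0.07227986 0.04869878 0.08453205]
```

```bash
python3 -m pendant '[{"claw":1,"tx":0.036,"ty":0.0245,"tz":0,"rx":0,"ry":0,"rz":0},{"claw":1,"tx":0.036,"ty":0.0245,"tz":0,"rx":0,"ry":0,"rz":0},{"claw":0.7,"tx":0,"ty":0,"tz":0.02,"rx":0,"ry":0,"rz":0},{"claw":0.6,"tx":0,"ty":0,"tz":0.02,"rx":0,"ry":0,"rz":0},{"claw":0.6,"tx":0,"ty":0,"tz":0,"rx":0,"ry":0,"rz":0}]'
python3 - <<'E'
from h import *
s,P=snap('wrist','w2.png')
st=arm.sense(); print(st['t'],st['opening'])
v,u=np.mgrid[0:480,0:640]
m=(P[...,2]>.222)&(P[...,2]<.245)&(abs(P[...,0]-.574)<.018)&(abs(P[...,1]-.0205)<.018)
p=P[m]; print(len(p),p.mean(0),p.min(0),p.max(0),u[m].min(),u[m].max())
mid=(p.min(0)+p.max(0))/2
Rm=R.from_quat(st['ee_rot'][[1,2,3,0]]).as_matrix()
print(Rm.T@(np.array([mid[0],mid[1],.225])-st['position'])-[0,0,.155])
E
```

```text
t: 3.95
position: [0.5743, 0.0205, 0.4235]
ee_rot: [-0.001, 0.731, 0.683, -0.001]
force: [-0.2, 0.5, 0.7]
opening: 0.0511
gripper_force: 0.0
4.0 0.05116755629398707
1593 [0.57455786 0.0230752  0.23527615] [0.56342808 0.01058501 0.22203736] [0.58517021 0.03184435 0.2391807 ] 300 342
[ 7.88365786e-04 -1.85440768e-05  4.46836813e-02]
```

View pics/w2.png

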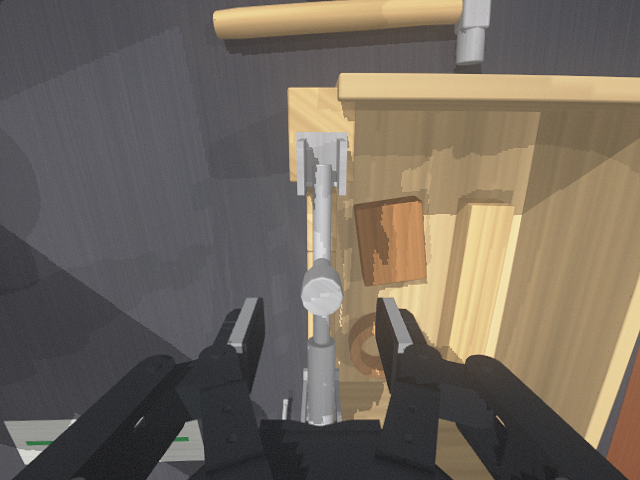

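The knob (322,296) is midway between the pads (250 and 392). Next: descend and close gently.

```bash
python3 -m pendant '[{"claw":0.5,"tx":0.001,"ty":0,"tz":0.015,"rx":0,"ry":0,"rz":0},{"claw":0.45,"tx":0,"ty":0,"tz":0.015,"rx":0,"ry":0,"rz":0},{"claw":0.4,"tx":0,"ty":0,"tz":0.014,"rx":0,"ry":0,"rz":0},{"claw":0.35,"tx":0,"ty":0,"tz":0,"rx":0,"ry":0,"rz":0},{"claw":0.31,"tx":0,"ty":0,"tz":0,"rx":0,"ry":0,"rz":0}]'; python3 -m pendant '[{"claw":0.29,"tx":0,"ty":0,"tz":0,"rx":0,"ry":0,"rz":0},{"claw":0.27,"tx":0,"ty":0,"tz":0,"rx":0,"ry":0,"rz":0}]'
```

```text
t: 4.62
position: [0.5748, 0.0214, 0.3812]
ee_rot: [0.0, 0.73, 0.683, 0.0]
force: [-0.4, -0.3, -0.1]
opening: 0.0262
gripper_force: 0.0
t: 4.88
position: [0.5748, 0.0214, 0.3811]
ee_rot: [0.0, 0.73, 0.683, 0.0]
force: [0.9, 0.6, 0.1]
opening: 0.0234
gripper_force: 0.0
```

```bash
python3 -m pendant '[{"claw":0.25,"tx":0,"ty":0,"tz":0,"rx":0,"ry":0,"rz":0},{"claw":0.23,"tx":0,"ty":0,"tz":0,"rx":0,"ry":0,"rz":0},{"claw":0.2,"tx":0,"ty":0,"tz":0,"rx":0,"ry":0,"rz":0},{"claw":0.15,"tx":0,"ty":0,"tz":0,"rx":0,"ry":0,"rz":0}]'
```

```text
t: 5.38
position: [0.5748, 0.0215, 0.3808]
ee_rot: [0.0, 0.73, 0.683, 0.0]
force: [0.6, 2.7, 3.6]
opening: 0.0206
gripper_force: 58.5
```

```bash
python3 -m pendant '[{"claw":0.1,"tx":-0.005,"ty":0,"tz":-0.0033,"rx":0,"ry":0.28,"rz":0},{"claw":0.1,"tx":-0.005,"ty":0,"tz":-0.0033,"rx":0,"ry":0.28,"rz":0},{"claw":0.1,"tx":-0.005,"ty":0,"tz":-0.0033,"rx":0,"ry":0.28,"rz":0},{"claw":0.1,"tx":-0.005,"ty":0,"tz":-0.0033,"rx":0,"ry":0.28,"rz":0},{"claw":0.1,"tx":0,"ty":0,"tz":0,"rx":0,"ry":0,"rz":0}]'; python3 - <<'E'
from h import *
st=arm.sense(); Rm=R.from_quat(st['ee_rot'][[1,2,3,0]]).as_matrix()
print((st['position']+.155*Rm[:,2]).round(4),Rm.round(3),st['force'],st['wrist_torque'],st['gripper_force'])
E
```

```text
t: 6.0
position: [0.5733, 0.0004, 0.3933]
ee_rot: [-0.033, 0.73, 0.682, 0.036]
force: [1.5, -0.7, -1.7]
opening: 0.0201
gripper_force: 58.7
[0.5743 0.0155 0.2391] [[ 0.068  0.998  0.007]
 [ 0.993 -0.068  0.098]
 [ 0.098  0.    -0.995]] [ 1.47310884 -0.65929309 -1.6749417 ] [-0.14467343 -0.08701764  0.0927052 ] 58.66091787815094
```

```bash
python3 -m pendant '[{"claw":0.1,"tx":-0.004,"ty":0,"tz":-0.0004,"rx":0,"ry":0,"rz":0},{"claw":0.1,"tx":-0.004,"ty":0,"tz":-0.0004,"rx":0,"ry":0,"rz":0}]';  python3 -m pendant '[{"claw":0.1,"tx":-0.006,"ty":0,"tz":-0.0006,"rx":0,"ry":0,"rz":0},{"claw":0.1,"tx":-0.006,"ty":0,"tz":-0.0006,"rx":0,"ry":0,"rz":0},{"claw":0.1,"tx":-0.006,"ty":0,"tz":-0.0006,"rx":0,"ry":0,"rz":0},{"claw":0.1,"tx":-0.005,"ty":0,"tz":-0.0005,"rx":0,"ry":0,"rz":0},{"claw":0.1,"tx":0,"ty":0,"tz":0,"rx":0,"ry":0,"rz":0}]'
python3 - <<'E'
from h import *
s,P=snap('wrist','w3.png')
st=arm.sense(); Rm=R.from_quat(st['ee_rot'][[1,2,3,0]]).as_matrix()
print((st['position']+.155*Rm[:,2]).round(4),st['force'],st['wrist_torque'],st['gripper_force'])
E
```

```text
t: 6.25
position: [0.5728, -0.0071, 0.3931]
ee_rot: [-0.033, 0.729, 0.682, 0.036]
force: [0.8, 2.2, -1.9]
opening: 0.0205
gripper_force: 58.6
t: 6.88
position: [0.5712, -0.0306, 0.3931]
ee_rot: [-0.033, 0.73, 0.682, 0.035]
force: [0.4, -1.5, -2.0]
opening: 0.0205
gripper_force: 58.6
[ 0.5722 -0.0154  0.2388] [-0.1861102  -2.05995383 -2.89688867] [-0.49289135 -0.08407764  0.00780616] 58.6344176530838
```

View pics/w3.png

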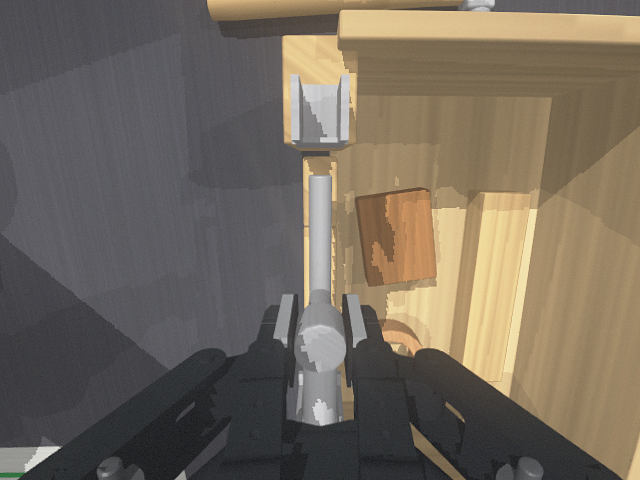

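The bolt is clear: its end at (320,177) has left the keeper, which ends at row 145. It has been drawn back about 30 mm. Next I swing the gate about the hinge at roughly (0.558,-0.224).

```bash
python3 -m pendant '[{"claw":0.1,"tx":0,"ty":-0.0034,"tz":0,"rx":0.02,"ry":0,"rz":-0.2},{"claw":0.1,"tx":-0.0001,"ty":-0.0068,"tz":0,"rx":0.04,"ry":0,"rz":-0.4},{"claw":0.1,"tx":-0.0001,"ty":-0.0068,"tz":0,"rx":0.04,"ry":0,"rz":-0.4},{"claw":0.1,"tx":-0.0001,"ty":-0.0068,"tz":0,"rx":0.04,"ry":0,"rz":-0.4}]'; python3 -m pendant '[{"claw":0.1,"tx":-0.0001,"ty":-0.0068,"tz":0,"rx":0.04,"ry":0,"rz":-0.4},{"claw":0.1,"tx":-0.0001,"ty":-0.0068,"tz":0,"rx":0.04,"ry":0,"rz":-0.4}]'
```

```text
t: 7.42
position: [0.547, -0.0298, 0.3933]
ee_rot: [-0.035, 0.685, 0.727, 0.034]
force: [3.5, -1.4, -3.8]
opening: 0.0203
gripper_force: 58.7
t: 7.68
position: [0.5335, -0.031, 0.3933]
ee_rot: [-0.037, 0.66, 0.75, 0.032]
force: [4.9, -0.3, -2.2]
opening: 0.0205
gripper_force: 58.7
```

```bash
python3 -m pendant '[{"claw":0.1,"tx":-0.0001,"ty":-0.0068,"tz":0,"rx":0.04,"ry":0,"rz":-0.4},{"claw":0.1,"tx":-0.0001,"ty":-0.0068,"tz":0,"rx":0.04,"ry":0,"rz":-0.4},{"claw":0.1,"tx":-0.0001,"ty":-0.0068,"tz":0,"rx":0.04,"ry":0,"rz":-0.4},{"claw":0.1,"tx":-0.0001,"ty":-0.0068,"tz":0,"rx":0.04,"ry":0,"rz":-0.4},{"claw":0.1,"tx":0,"ty":-0.0034,"tz":0,"rx":0.02,"ry":0,"rz":-0.2},{"claw":0.1,"tx":0,"ty":0,"tz":0,"rx":0,"ry":0,"rz":0},{"claw":0.1,"tx":0,"ty":0,"tz":0,"rx":0,"ry":0,"rz":0},{"claw":0.1,"tx":0,"ty":0,"tz":0,"rx":0,"ry":0,"rz":0}]'
python3 - <<'E'
from h import *
st=arm.sense(); Rm=R.from_quat(st['ee_rot'][[1,2,3,0]]).as_matrix()
g=st['position']+.155*Rm[:,2]; d=g[:2]-[.558,-.224]
print(g,np.hypot(*d),'gate',np.arctan2(d[1],d[0])-np.arctan2(.998,.066),st['force'],st['wrist_torque'])
s,P=snap('top','t2.png'); cv2.imwrite('pics/t2.png',cv2.resize(s['image'][180:320,230:470,::-1],None,fx=3,fy=3))
s,P=snap('wrist','w4.png')
m=(P[...,2]>.135)&(P[...,2]<.158)&(P[...,0]>.42)&(P[...,0]<.545)&(P[...,1]>-.2)&(P[...,1]<.1)
p=P[m];print(len(p))
if len(p)>20: print(p.min(0),p.max(0),cv2.fitLine(p[:,:2].astype(np.float32),cv2.DIST_HUBER,0,.01,.01).ravel())
E
```

```text
t: 8.68
position: [0.5039, -0.0371, 0.3933]
ee_rot: [-0.039, 0.599, 0.799, 0.029]
force: [4.9, 1.1, -1.3]
opening: 0.0202
gripper_force: 58.8
[ 0.4996521  -0.02250477  0.23899668] 0.20977322077530894 gate 0.34790107944538384 [ 4.85593763  1.12710497 -1.26645198] [-0.0086204  -1.11761979 -0.08031516]
2168
[ 0.47005968 -0.13730306  0.14456641] [0.53831995 0.04985423 0.15779316] [ 0.20585558 -0.9785824   0.48738402  0.01552094]
```

View pics/w4.png

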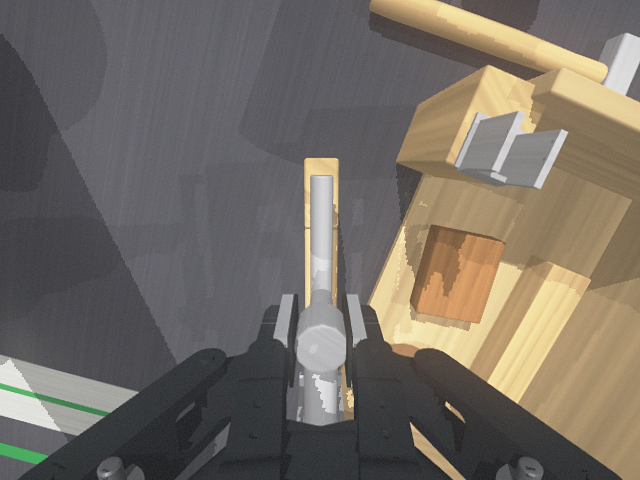

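The gate stands open beside the post, its free edge at (320,165). The gate angle is about 0.35 rad, the bolt is still drawn back about 30 mm, and the knob is gripped at rest.

```bash
python3 -c "
from workcell import arm
print(arm.close_job())"
```

```text
the job is handed in; nothing more can be done
None
```

I handed the job in with the bolt lifted over the lip and drawn back about 30 mm. The gripper is holding the gate still at about 0.35 rad, roughly 10 cm open at its free edge, and the tools and offcuts were left untouched; the hand-in gave no verdict.

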